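# Unhasp the parts case and lay the gearbox on the sloped service rest

## Task

Get the gearbox out for service: swing the hasp off the catch of the closed parts case and right back until it stays there, then raise the lid until it stands about upright on its stiff hinge, and lift the gearbox out. Lay it lengthwise and centred on the narrow sloped deck of the service rest, right side up and flat against the deck before you let go of it. Leave the hasp back and the lid up, and do not disturb the tachometer, the flywheel or the rims.

Things in the scene. Friction and masses are not known exactly. Their poses are not given: they have to be found in the camera images.
- case: parts case, fixed: grey open tray 190 (x) x 260 (y) x 75 mm high, walls and floor 6 mm, with an aluminium lid; a 45 mm deep ledge, level with the rim, runs along its front (-x side) and carries the hasp. Origin: centre of the tray's underside (ledge not counted); x points from the hasp side to the lid's hinge, z up
- hasp (a joint): angle of the hasp, rad: 0 lying over the catch on the lid, pointing to the case's +x; grows as the free end swings up (1.57 upright) and back to the case's -x, to the stop at 2.9. Low friction: it falls shut or falls back by its own weight (80 g)
- hasp_hinge (a point): point on the hasp's hinge axis, at its middle: 88 mm above the table, 115 mm to -x of the case's origin; the axis runs along the case's y
- hasp_fin (a point): grip point on the hasp, moving with it: 75 mm from the hinge axis along the strap, 26 mm above its mid-plane, inside the fin. The hasp is a slotted steel strap 88 x 36 x 4 mm; at its free end a fin 20 mm long (along the strap) and 11 mm thick (along y) stands 36 mm above the mid-plane. When closed the slot is round the catch, a stud on the lid 7 x 12 mm, 18 mm high
- lid (a joint): angle of the lid, rad: 0 closed, grows as its front edge rises, stop at 1.6. Stiff hinge: the lid stays where it is left
- lid_hinge (a point): point on the lid's hinge axis (along the case's y), at its middle: far (+x) upper edge of the case, 75 mm above the table. The lid is a plate 190 x 260 x 8 mm from this axis to the front rim
- lid_grip (a point): grip point on the lid, moving with it, in the black upright grip on the lid's middle: a block 44 mm long (along x), 16 mm thick (along y), standing 42 mm above the lid's top. The point lies 80 mm from the hinge axis along the lid and 36 mm above the plane of the lid's underside, which holds the hinge axis
- gearbox: gearbox lying flat on the case's 6 mm floor: dark block 110 (x) x 50 (y) x 40 mm (z), thin red seal round its middle, round boss (36 mm across, 7 mm high) on top 25 mm to -x of its middle, shaft stub 10 mm thick sticking out 14 mm at the +x end. 0.3 kg. Origin: centre of its underside; z out of the top
- rest: service rest, fixed to the table: base plate 130 x 110 mm, a column and a sloped deck. Origin: underside centre on the table, z up, x from the low to the high end of the deck
- rest_deck: the sloped deck, aluminium: 150 mm long (its x, rising to +x) and 84 mm wide (its y), tilted 30 degrees about its y so that it faces down towards the robot's side; a 12 mm lip closes the low end (-x). Origin: centre of its upper face, 85 mm above the table; z is square to the face, upward
- tachometer: tachometer, bystander: grey box 90 x 140 x 55 mm with a dark display and a ribbed black knob (75 mm high in all). Origin: underside centre
- flywheel: brass flywheel, bystander: disc 76 mm across, 18 mm high with a hub to 30 mm. Origin: underside centre
- rim_a: white spoked rim, bystander: 84 mm across, 40 mm high, lying flat. Origin: underside centre
- rim_b: white spoked rim, bystander, as rim_a
Things that resemble listed ones, but are neither listed nor needed, are in the scene too. Leave any green or red look-alike of the rest alone.

How it is judged:
On the way, in this order (a step that is already met when the one before it is completed fails the run):
1. the hasp is swung off the catch and lies back, more than 2 rad open (value of joint hasp above 2 rad), for 0.1 s.
2. the lid is raised to more than 1.2 rad (value of joint lid above 1.2 rad), for 0.1 s.
3. the gearbox is lifted out of the case, in the gripper (height (world z) of gearbox above 0.115 m and contact force between the fingers and gearbox above 1 N), for 0.1 s.
4. the gearbox lies flat on the sloped deck (within 0.1 rad and 6 mm, centred within 18 mm across and 35 mm along) while the fingers still hold it (x of gearbox in the frame of rest_deck between -0.035 and 0.035 m and y of gearbox in the frame of rest_deck between -0.018 and 0.018 m and z of gearbox in the frame of rest_deck between -0.004 and 0.006 m and angle between the z axis of gearbox and the z axis of rest_deck, either way round below 0.1 rad and angle between the x axis of gearbox and the x axis of rest_deck, either way round below 0.2 rad and angle between gearbox's own z axis and vertical below 0.7 rad and contact force between the fingers and gearbox above 1 N), for 0.1 s.
At the end, for the whole second after the job is handed in: The gearbox rests released on the deck, right side up: flat within 0.1 rad and 6 mm, centred within 18 mm across and 35 mm along, lengthwise within 0.2 rad (either end up); hasp open more than 2 rad, lid more than 1.2 rad (x of gearbox in the frame of rest_deck between -0.035 and 0.035 m and y of gearbox in the frame of rest_deck between -0.018 and 0.018 m and z of gearbox in the frame of rest_deck between -0.004 and 0.006 m and angle between the z axis of gearbox and the z axis of rest_deck, either way round below 0.1 rad and angle between the x axis of gearbox and the x axis of rest_deck, either way round below 0.2 rad and angle between gearbox's own z axis and vertical below 0.7 rad and linear speed of gearbox below 0.01 m/s and value of joint hasp above 2 rad and value of joint lid above 1.2 rad and contact force between gearbox and rest_deck above 0.3 N); the robot touches nothing.
It fails at once if the lid is forced up (over 0.1 rad) while the hasp is still over its catch (under 1 rad) (value of joint lid above 0.1 rad and value of joint hasp below 1 rad).
It fails at once if the tachometer is moved by more than 30 mm (distance of tachometer from where it was at the start of the episode above 0.03 m).
It fails at once if the flywheel is moved by more than 30 mm (distance of flywheel from where it was at the start of the episode above 0.03 m).
It fails at once if the rim_a is moved by more than 30 mm (distance of rim_a from where it was at the start of the episode above 0.03 m).
It fails at once if the rim_b is moved by more than 30 mm (distance of rim_b from where it was at the start of the episode above 0.03 m).
It also fails if it takes over 72 s, if anything falls off the work surface, if the arm or the gripper's body presses on something with over 40 N, if the wrist force passes 120 N, or if a joint passes its speed limit or range.

## Robot

A 6-joint arm with a two-finger parallel gripper is mounted at the origin on the work surface. World frame = base frame: x ahead of the robot, y to its left, z up, the work surface at z = 0. Lengths are in m, angles in rad, forces in N, time in s.
With the tool pointing down it reaches from about 0.325 to 0.775 m from the base axis. Payload 5.5 kg.
Tool frame: the origin (TCP) lies at the very end of the fingers, on their centre line; the grasp point (between the pads) lies 19 mm behind it; z points along the fingers, y is the line along which they close (so a half turn about z gives the same grasp; the last joint's range is limited). The gripper opens to 88 mm and grips with 3 to 60 N. Pads are 20 mm wide; open, the fingers measure 115 mm over their backs; the gripper's body (75 mm by 178 mm) begins 61 mm behind the grasp point.
Start: joints at [1.215, 0.091, 1.231, -0, 1.82, -0.057], TCP at [0.177, 0.573, 0.223] pointing down, gripper open.
Joint ranges: [-2.87, 2.87], [-0.86, 2.18], [0.17, 2.46], [-1.51, 4.65], [0.06, 2.69], [-2.65, 2.65]. Speed limits (rad/s): [2.57, 2.57, 3.01, 3.14, 3.14, 3.14].

## Interface

Orientations are given as a unit quaternion [w, x, y, z].
In Python, from plant import env gives the robot as it stands. The module is installed in compiled form; this text tells all that it offers. Calls block until the motion is done:
- env.goto(position, orientation): joint-space move of the TCP to a pose.
- env.move_straight(position, frame=None, vel=0.15, stop_force=None): straight line of the TCP; frame=None keeps the orientation; vel is the mean speed in m/s. With stop_force (N) it stops when the force on the tool has changed by that much, and returns True; else False.
- env.move_joints(angles): joint-space move.
- env.command_gripper(opening, strength=None): finger opening in m; strength is the grip in N (None keeps the last); returns when the fingers have stopped.
- env.dwell(seconds).
- env.inverse_kinematics(position, orientation): joint angles nearest the present ones, or None.
- env.capture(name): name is "side" or "top"; returns the picture (420x560x3 uint8, blue, green, red); there is no depth.
- env.camera_info(name): a dict with "fx", "fy", "cx", "cy" (pixels), "k1" (the pictures are not rectified: a ray, as slopes to the right and down, at radius r is drawn at 1 + k1 r^2 times it, then the intrinsics apply), "world_from_camera" (4x4, takes a point from camera to world coordinates). Camera axes: x right, y down, z forward; pixel columns grow to the right and rows downward; lengths in m; the calibration is good to about 2 mm. A picture is of the moment at which its call begins. camera_info takes no time and is no camera call.
A pose or a line that the arm cannot do raises env.PlanningError and nothing moves.
- env.sign_off(): hands the job in; it is judged then, once.
Readings, each from a call of its own:
- env.current_time(): time.
- env.current_q(): joint angles.
- env.current_dq(): joint speeds.
- env.current_joint_efforts(): joint torques, N m.
- env.current_ee_pos(): TCP position.
- env.current_orientation(): TCP orientation.
- env.current_contact_force(): force on the tool from outside, world axes, zero at the start.
- env.current_ft_torque(): the same for the moment, N m.
- env.current_width(): finger opening in m.
- env.current_gripper_force(): force on a finger pad.
Only numpy, scipy, OpenCV 4.12 (cv2) and the standard library are available. Lean on these libraries where they do the work, as an engineer would, in place of code of your own. Each camera call takes 0.05 s, during which the arm holds its last target. There are 200 camera calls.

## Working session

There is one attempt and no reset: what is moved stays moved. The work goes in short steps, each a Python script; the robot and the scene stay as the last script left them, time stands still between calls to the robot, and variables do not carry over. Pictures are saved under pics/ and viewed, at most 10 in all, crops included, and the job is handed in when it is done.

```bash
mkdir -p pics
cat > h.py <<'E'
import numpy as np, cv2
from plant import env
from scipy.spatial.transform import Rotation as R
def ray(cam,u,v):
    c=env.camera_info(cam); K=np.array([[c['fx'],0,c['cx']],[0,c['fy'],c['cy']],[0,0,1]])
    p=np.array([(u-c['cx'])/c['fx'],(v-c['cy'])/c['fy']]); q=p.copy()
    for _ in range(30): q=p/(1+c['k1']*(q@q))
    T=np.array(c['world_from_camera']); return T[:3,3],T[:3,:3]@np.array([q[0],q[1],1])
def atz(cam,u,v,z):
    o,d=ray(cam,u,v); return o+d*(z-o[2])/d[2]
def proj(cam,P):
    c=env.camera_info(cam); T=np.array(c['world_from_camera'])
    p=T[:3,:3].T@(np.array(P)-T[:3,3]); q=p[:2]/p[2]; q=q*(1+c['k1']*(q@q))
    return np.array([c['cx']+c['fx']*q[0],c['cy']+c['fy']*q[1]])
def quat(x,y,z):
    q=R.from_matrix(np.column_stack([x,y,z])).as_quat(); return [q[3],q[0],q[1],q[2]]
E
python3 - <<'E'
from h import *
for c in ("top","side"):
    im=env.capture(c); cv2.imwrite(f"pics/{c}0.png",cv2.resize(im,(800,600),interpolation=cv2.INTER_CUBIC)); cv2.imwrite(f"/tmp/{c}0.png",im)
    i=env.camera_info(c); print(c,i['fx'],i['k1'],np.round(i['world_from_camera'],3))
print(env.current_time())
E
```

```text
top 388.4366395252671 0.02022132601146075 [[ 0.013 -0.997  0.082  0.425]
 [-1.    -0.014 -0.014  0.007]
 [ 0.015 -0.082 -0.997  1.469]
 [ 0.     0.     0.     1.   ]]
side 511.1870243076036 -0.17064965304388455 [[ 0.884 -0.365  0.293  0.09 ]
 [-0.467 -0.673  0.574 -0.885]
 [-0.012 -0.644 -0.765  1.302]
 [ 0.     0.     0.     1.   ]]
0.1
```

View pics/top0.png

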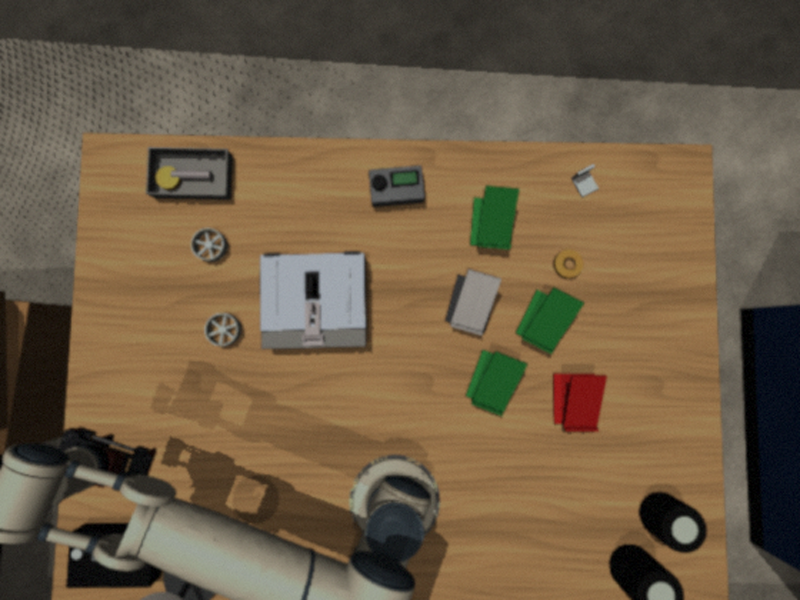

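View pics/side0.png

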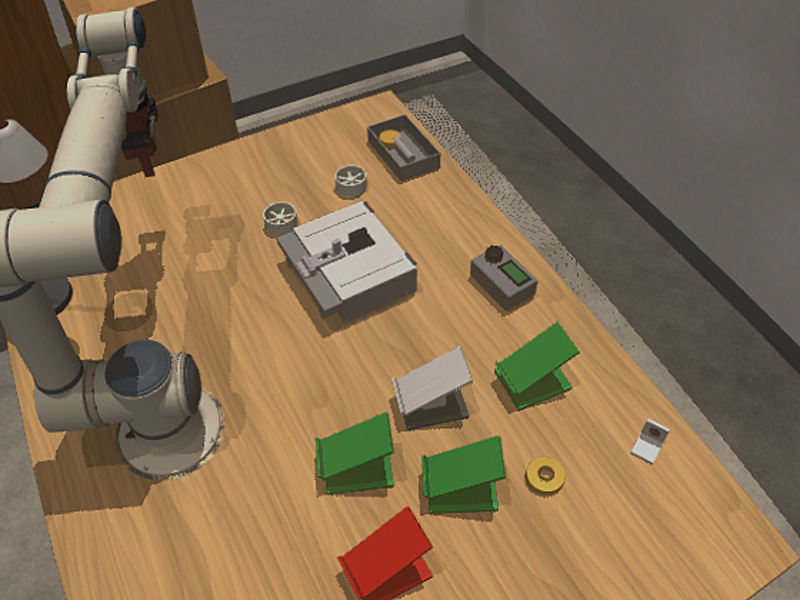

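The top view shows the case at about (313,300) and the grey rest at (475,302). Three green rests and one red look-alike are near them. The rims are at (209,245) and (222,330), and the tachometer is at (397,187). I'll enlarge crops next.

Run:
```python
import cv2,numpy as np
t=cv2.imread('/tmp/top0.png');s=cv2.imread('/tmp/side0.png')
def c(im,x,y,w,h): return cv2.resize(im[y:y+h,x:x+w],(400,300),interpolation=cv2.INTER_CUBIC)
# scales: top 4x (100x75), side case 100x75->4, rest
cv2.imwrite('pics/c1.png',np.vstack([np.hstack([c(t,170,172,100,75),c(t,290,175,100,75)]),np.hstack([c(s,190,138,108,81),c(s,260,232,100,75)])]))
```

```text
(no output)
```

View pics/c1.png

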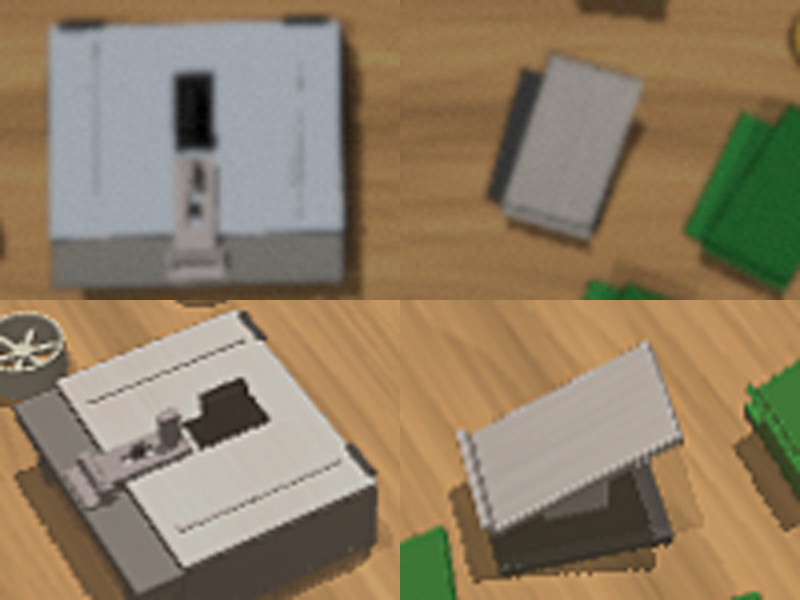

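```bash
cat > fit.py <<'E'
from h import *
from scipy.optimize import least_squares
def px(x,y,ox,oy,s): return ((x+.5)/s-.5+ox,(y+.5)/s-.5+oy)
tc=lambda x,y:px(x,y,170,172,4); tr=lambda x,y:px(x-400,y,290,175,4)
sc=lambda x,y:px(x,y-300,190,138,400/108); sr=lambda x,y:px(x-400,y-300,260,232,4)
A=[("top",(.095,.13,.083),tc(50,25)),("top",(.095,-.13,.083),tc(343,20)),("top",(-.14,.13,.075),tc(52,286)),("top",(-.14,-.13,.075),tc(343,283)),
("top",(-.095,.13,.083),tc(50,237)),("top",(-.095,-.13,.083),tc(343,233)),
("side",(-.095,.13,.083),sc(60,379)),("side",(-.095,-.13,.083),sc(183,567)),("side",(.095,-.13,.083),sc(377,484)),("side",(.095,.13,.083),sc(240,313)),("side",(-.14,.13,.075),sc(15,405))]
def rc(p): 
    return np.concatenate([proj(c,R.from_euler('z',p[2]).apply(P)+[p[0],p[1],0])-np.array(q) for c,P,q in A])
a=least_squares(rc,[.6,.1,0],loss='soft_l1'); print("case",a.x,np.round(a.fun,1))
B=[("top",(.075,.042,0),tr(550,52)),("top",(.075,-.042,0),tr(645,80)),("top",(-.075,.042,.012),tr(502,213)),("top",(-.075,-.042,.012),tr(590,240)),
("side",(.075,.042,0),sr(645,344)),("side",(.075,-.042,0),sr(683,440)),("side",(-.075,.042,.012),sr(459,430)),("side",(-.075,-.042,.012),sr(483,528))]
def rr(p):
    Q=R.from_euler('z',p[2])*R.from_euler('y',-np.pi/6); 
    return np.concatenate([proj(c,Q.apply(np.array(P)+[p[3]*(P[0]<0),0,0])+[p[0],p[1],.085])-np.array(q) for c,P,q in B])
b=least_squares(rr,[.6,-.2,0,0],loss='soft_l1'); print("deck",b.x,np.round(b.fun,1))
np.save('poses.npy',np.r_[a.x,b.x[:3]])
E
python3 fit.py
python3 - <<'E'
from h import *
p=np.load('poses.npy')
C=np.r_[p[:2],0]; Q=R.from_euler('z',p[2])
f=lambda a:Q.apply([-.115+.075*np.cos(a)-.026*np.sin(a),0,.088+.075*np.sin(a)+.026*np.cos(a)])+C
print("fin",f(0),"px top800",proj("top",f(0))*800/560,"side",proj("side",f(0))*800/560)
E
```

```text
case [0.52999698 0.20966769 0.02533288] [ 0.6 -0.3  0.1  0.3  0.1  0.4  0.6  0.2  0.2 -0.1  0.4  0.  -0.6 -0.4
 -0.1 -0.2  0.4 -0.5  0.1 -1.7 -0.3 -1. ]
deck [ 0.51167314 -0.19793113 -0.26441109 -0.00661898] [ 1.   0.9  0.4  0.5  0.2  0.   0.4 -0.4  1.  -1.2 -0.3 -1.2 -0.5  0.
 -0.1 -0.3]
fin [0.49000981 0.20865448 0.114     ] px top800 [311.24578403 306.31062679] side [336.63626854 243.01847576]
```

```bash
cat >> h.py <<'E'
p=np.load('poses.npy'); C=np.r_[p[:2],0]; Q=R.from_euler('z',p[2])
def tool(g,t,s=1,dy=0.):
    """case-frame grasp point g, tilt t (tool z=(sin t,0,-cos t) in case frame) -> TCP pos, quat"""
    z=np.array([np.sin(t),0,-np.cos(t)]); y=np.array([0,s,0.]); x=np.cross(y,z)
    P=Q.apply(np.array(g,float)+z*.019)+C
    return P,quat(*Q.apply([x,y,z]))
hasp=lambda a:[-.115+.075*np.cos(a)-.026*np.sin(a),0,.088+.075*np.sin(a)+.026*np.cos(a)]
lid=lambda a:[.095-.08*np.cos(a)+.036*np.sin(a),0,.075+.08*np.sin(a)+.036*np.cos(a)]
E
python3 - <<'E'
from h import *
print(env.current_orientation())
ik=lambda *a:(lambda q:None if q is None else np.round(q,2))(env.inverse_kinematics(*a))
for s in (1,-1):
    for a in (0,.8,1.2,1.6,1.9):
        print(s,"hasp",a,[ik(*tool(hasp(a),k*a,s)) for k in (0,.4,.6)])
    for a in (0,.4,.8,1.2,1.45):
        print(s,"lid",a,[ik(*tool(lid(a),-k*a,s)) for k in (.4,.7,1)])
    print([ik(*tool([x,0,z],t,s)) for x,z,t in ((-.1,.2,0),(.03,.24,0),(.03,.24,.4))])
E
```

```text
[-1.66773546e-04  1.48858179e-01  9.88858186e-01 -8.38096711e-04]
1 hasp 0 [array([ 0.34, -0.08,  1.63, -0.  ,  1.59, -1.26]), array([ 0.34, -0.08,  1.63, -0.  ,  1.59, -1.26]), array([ 0.34, -0.08,  1.63, -0.  ,  1.59, -1.26])]
1 hasp 0.8 [array([ 0.36, -0.2 ,  1.65, -0.  ,  1.69, -1.23]), array([ 0.45, -0.46,  1.89, -0.13,  1.42, -1.14]), array([ 0.51, -0.6 ,  2.02, -0.22,  1.29, -1.07])]
1 hasp 1.2 [array([ 0.39, -0.28,  1.71, -0.  ,  1.71, -1.21]), array([ 0.55, -0.68,  2.06, -0.24,  1.35, -1.04]), None]
1 hasp 1.6 [array([ 0.41, -0.36,  1.78, -0.  ,  1.72, -1.18]), None, None]
1 hasp 1.9 [array([ 0.43, -0.41,  1.84, -0.  ,  1.71, -1.17]), None, None]
1 lid 0 [array([ 0.31,  0.06,  1.49, -0.  ,  1.59, -1.29]), array([ 0.31,  0.06,  1.49, -0.  ,  1.59, -1.29]), array([ 0.31,  0.06,  1.49, -0.  ,  1.59, -1.29])]
1 lid 0.4 [array([ 0.28,  0.24,  1.26,  0.04,  1.8 , -1.31]), array([ 0.26,  0.34,  1.15,  0.07,  1.92, -1.32]), array([ 0.25,  0.45,  1.04,  0.1 ,  2.04, -1.32])]
1 lid 0.8 [array([ 0.25,  0.45,  0.98,  0.08,  2.02, -1.32]), array([ 0.23,  0.67,  0.74,  0.14,  2.27, -1.3 ]
[... 1009 characters left out ...]
9,  1.86]), array([ 0.31,  0.06,  1.49, -0.  ,  1.59,  1.86]), array([ 0.31,  0.06,  1.49, -0.  ,  1.59,  1.86])]
-1 lid 0.4 [array([0.28, 0.24, 1.26, 0.04, 1.8 , 1.83]), array([0.26, 0.34, 1.15, 0.07, 1.92, 1.82]), array([0.25, 0.45, 1.04, 0.1 , 2.04, 1.83])]
-1 lid 0.8 [array([0.25, 0.45, 0.98, 0.08, 2.02, 1.82]), array([0.23, 0.67, 0.74, 0.14, 2.27, 1.84]), array([0.22, 0.9 , 0.5 , 0.24, 2.52, 1.9 ])]
-1 lid 1.2 [array([0.23, 0.71, 0.66, 0.12, 2.24, 1.82]), None, None]
-1 lid 1.45 [array([0.22, 0.91, 0.4 , 0.15, 2.4 , 1.84]), None, None]
[array([ 0.38, -0.25,  1.62, -0.  ,  1.76,  1.92]), array([ 0.3 ,  0.09,  1.24, -0.  ,  1.82,  1.85]), array([ 0.38, -0.24,  1.6 , -0.14,  1.41,  1.92])]
```

Run:
```python
from h import *
P,q=tool(hasp(0),0)
env.command_gripper(.05,15)
env.goto(P+[0,0,.09],q)
env.move_straight(P)
env.command_gripper(0.0,15); print(env.current_width(),env.current_time())
for a in np.arange(.2,1.81,.2):
    P,q=tool(hasp(a),.2*a)
    env.move_straight(P,q,vel=.12)
print(env.current_width(),env.current_contact_force(),env.current_time())
cv2.imwrite('/tmp/s1.png',env.capture('side'))
env.command_gripper(.085)
env.dwell(.3)
P,q=tool(np.array(hasp(1.8))+[-.01,0,.1],.36); env.move_straight(P,q,vel=.25)
im=env.capture('side'); print(env.current_time())
z=lambda i:cv2.resize(i[90:240,130:330],(400,300),interpolation=cv2.INTER_CUBIC)
cv2.imwrite('pics/s1.png',np.hstack([z(cv2.imread('/tmp/s1.png')),z(im)]))
```

```text
0.011279152354548709 4.0417
0.010796353639064551 [-1.39286208  4.90914346  3.15619316] 6.525
8.6833
```

View pics/s1.png

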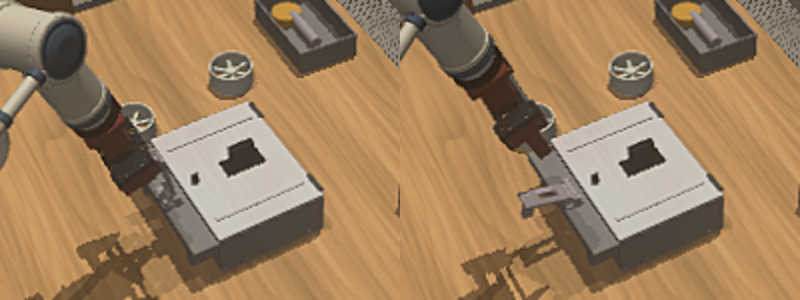

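The hasp now lies back over the ledge, with its tip at about (530,205) in the right pane. Next is the lid.

Run:
```python
from h import *
P,q=tool(lid(0),0)
env.command_gripper(.05,40)
env.move_straight(P+[0,0,.08],q,vel=.25)
env.move_straight(P,vel=.2)
env.command_gripper(0.0,40); print(env.current_width(),env.current_time())
for a in np.arange(.15,1.46,.13):
    P,q=tool(lid(a),-min(.6*a,.58))
    try: env.move_straight(P,q,vel=.1)
    except env.PlanningError as e: print(a,e); break
    print(round(a,2),np.round(env.current_contact_force(),1),round(env.current_width(),4))
print(env.current_time())
im=env.capture('side')
cv2.imwrite('pics/s2.png',cv2.resize(im[60:240,130:370],(640,480),interpolation=cv2.INTER_CUBIC))
```

```text
0.015936132484710975 11.475
0.15 [-1.7 13.9 -4.3] 0.0158
0.28 [-4.4 15.2 -6.5] 0.0156
0.41 [-8.3 15.7 -8.4] 0.0158
0.54 [-9.6 15.5 -7.4] 0.0158
0.67 [-8.8 17.2 -7. ] 0.0159
0.8 [ -7.9  18.3 -10.4] 0.0158
0.93 [ -8.9  18.8 -12. ] 0.0156
1.06 [-8.5 19.3 -8.3] 0.0161
1.19 [-7.  19.1 -8.7] 0.0157
1.32 [-7.2 19.8 -7.8] 0.0158
1.45 [-8.2 20.3 -4.2] 0.0159
14.3667
```

View pics/s2.png

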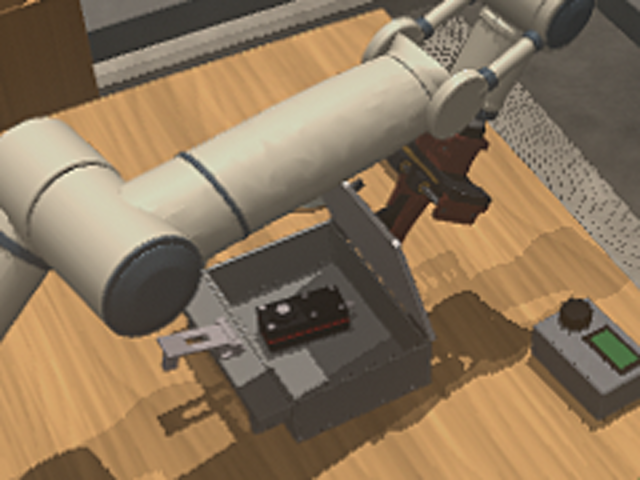

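Run:
```python
from h import *
g=np.array(lid(1.45)); t=.58
env.command_gripper(.05)
P,q=tool(g+.06*np.array([np.sin(t),0,np.cos(t)]),-t); env.move_straight(P,q,vel=.15)
for w,tt in (([g[0]+.05,0,.34],-.4),([-.02,0,.36],0)):
    P,q=tool(w,tt)
    try: env.move_straight(P,q,vel=.25)
    except env.PlanningError as e: print(w,e)
print(env.current_ee_pos(),env.current_time())
env.move_joints([1.215,0.091,1.231,0,1.82,-0.5])
t=env.capture('top');s=env.capture('side');print(env.current_time())
c=lambda im,x,y,w,h: cv2.resize(im[y:y+h,x:x+w],(400,300),interpolation=cv2.INTER_CUBIC)
cv2.imwrite('/tmp/t3.png',t);cv2.imwrite('/tmp/s3.png',s)
cv2.imwrite('pics/c3.png',np.hstack([c(t,170,172,100,75),c(s,190,130,120,90)]))
```

```text
Traceback (most recent call last):
plant.PlanningError: the arm cannot follow that straight line within its joint ranges
```

Run:
```python
from h import *
g=np.array(lid(1.45)); 
print(env.current_width(), g)
for dx in (0,.015,.03,.05):
  print(dx,[(z,t) for z in (.20,.24,.28,.32,.36) for t in (.58,.4,.2,0) if env.inverse_kinematics(*tool([g[0]+dx,0,z],-t)) is not None])
```

```text
0.050373851971631994 [0.12109745 0.         0.15875514]
0 [(0.2, 0.58), (0.2, 0.4), (0.2, 0.2), (0.2, 0), (0.24, 0.4), (0.24, 0.2), (0.24, 0), (0.28, 0.4), (0.28, 0.2), (0.28, 0), (0.32, 0.2), (0.32, 0), (0.36, 0.2), (0.36, 0)]
0.015 [(0.2, 0.4), (0.2, 0.2), (0.2, 0), (0.24, 0.4), (0.24, 0.2), (0.24, 0), (0.28, 0.2), (0.28, 0), (0.32, 0.2), (0.32, 0), (0.36, 0.2), (0.36, 0)]
0.03 [(0.2, 0.4), (0.2, 0.2), (0.2, 0), (0.24, 0.4), (0.24, 0.2), (0.24, 0), (0.28, 0.2), (0.28, 0), (0.32, 0.2), (0.32, 0), (0.36, 0)]
0.05 [(0.2, 0.4), (0.2, 0.2), (0.2, 0), (0.24, 0.2), (0.24, 0), (0.28, 0.2), (0.28, 0), (0.32, 0), (0.36, 0)]
```

Run:
```python
from h import *
g=np.array(lid(1.45))
for w,tt in (([g[0],0,.2],-.58),([g[0]+.015,0,.24],-.4),([g[0]+.03,0,.28],-.2),([g[0]+.03,0,.34],0),([-.02,0,.36],0)):
    P,q=tool(w,tt); env.move_straight(P,q,vel=.2); print(np.round(env.current_contact_force(),1))
env.move_joints([1.215,0.091,1.231,0,1.82,-0.5])
t=env.capture('top');s=env.capture('side');print(env.current_time())
c=lambda im,x,y,w,h: cv2.resize(im[y:y+h,x:x+w],(400,300),interpolation=cv2.INTER_CUBIC)
cv2.imwrite('/tmp/t3.png',t);cv2.imwrite('/tmp/s3.png',s)
cv2.imwrite('pics/c3.png',np.hstack([c(t,170,172,100,75),c(s,190,130,120,90)]))
```

```text
[-0.8 -0.3 -0.6]
[-0.4 -1.  -0.8]
[-0.2 -0.2 -1.2]
[ 0.7 -0.7 -0.8]
[ 0.7 -0.1  0.4]
19.6083
```

View pics/c3.png

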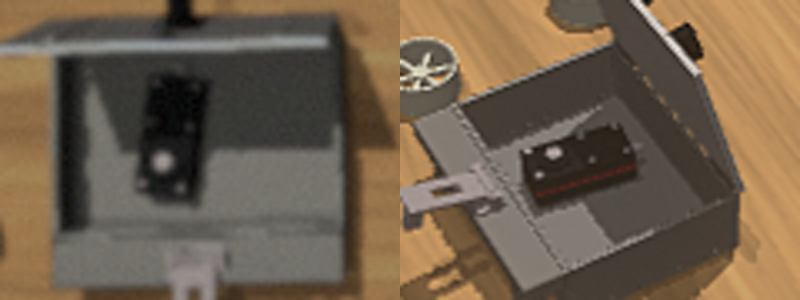

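Run:
```python
import cv2,numpy as np
t=cv2.imread('/tmp/t3.png');s=cv2.imread('/tmp/s3.png')
f=lambda im,x,y,w,h: (255*(cv2.resize(im[y:y+h,x:x+w],(400,400),interpolation=cv2.INTER_CUBIC)/255.)**.5).astype('uint8')
cv2.imwrite('pics/c4.png',np.hstack([f(t,192,183,40,40),f(s,222,165,40,40)]))
```

```text
(no output)
```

View pics/c4.png

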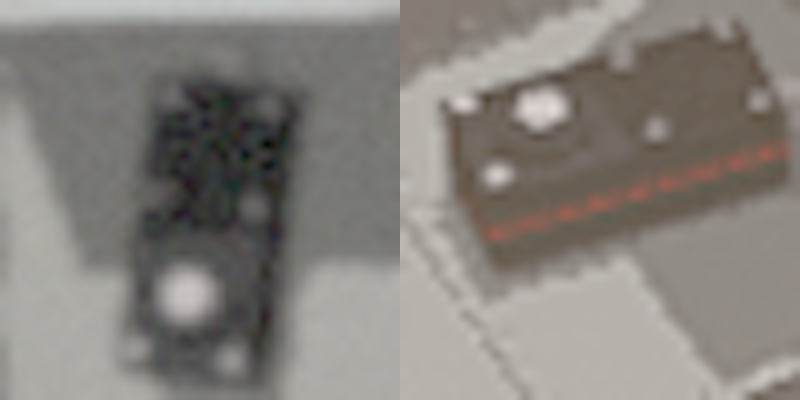

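Run:
```python
from h import *
from scipy.optimize import least_squares
px=lambda x,y,ox,oy:((x+.5)/10-.5+ox,(y+.5)/10-.5+oy)
T=[(172,95),(275,105),(133,347),(232,360)]; S=[(725,28),(758,100),(463,103),(497,175)]
sg=[(1,1),(1,-1),(-1,1),(-1,-1)]
L=[("top",k,px(*t,192,183)) for k,t in zip(sg,T)]+[("side",k,px(x-400,y,222,165)) for k,(x,y) in zip(sg,S)]
L+=[("top",None,px(187,292,192,183)),("side",None,px(541-400,108,222,165))]
def r(v):
    o=[]
    for c,k,q in L:
        l=[-.025,0,.053] if k is None else [k[0]*v[3],k[1]*v[4],.047]
        o.append(proj(c,R.from_euler('z',v[2]).apply(l)+[v[0],v[1],0])-np.array(q))
    return np.concatenate(o)
f=least_squares(r,[.53,.23,0,.045,.018],loss='soft_l1'); print(f.x,np.round(f.fun,1))
np.save('gb.npy',f.x[:3]); print("in case",Q.inv().apply(np.r_[f.x[:2],0]-C))
```

```text
[ 0.52586386  0.24083773 -0.12495709  0.04690247  0.01845816] [ 0.2  0.  -0.1  0.4  0.2  0.2  0.3  0.3  0.1 -0.3  0.3 -0.3  0.2 -0.6
 -0.  -0.4  0.4  0.3  0.  -0.4]
in case [-0.00334225  0.03126474  0.        ]
```

```bash
cat >> h.py <<'E'
D=np.array([p[3],p[4],.085]); Qd=R.from_euler('z',p[5])*R.from_euler('y',-np.pi/6)
qd=quat(*Qd.apply([[-1,0,0],[0,1,0],[0,0,-1]]))
dk=lambda x,z,y=0.: D+Qd.apply([x,y,z])
E
python3 - <<'E'
from h import *
for z in (.005,.05,.1): print(env.inverse_kinematics(dk(-.012,z),qd))
x,y,a=np.load('gb.npy'); Z=R.from_euler('z',a)
qg=quat(*Z.apply([[-1,0,0],[0,1,0],[0,0,-1]]))
assert env.inverse_kinematics(dk(-.012,.005),qd) is not None
env.command_gripper(.078,40)
env.goto([x,y,.15],qg)
print(env.move_straight([x,y,.011],vel=.12,stop_force=15),env.current_ee_pos())
env.command_gripper(0,40); print(env.current_width(),env.current_contact_force())
f0=env.current_contact_force()
env.move_straight([x,y,.27],vel=.15); env.dwell(.2); print(env.current_width(),env.current_contact_force(),env.current_ft_torque(),env.current_time())
E
```

```text
[-0.51708375 -0.56417368  2.11581989  0.14187101  1.08439047 -1.85744506]
[-0.53367713 -0.65666212  2.10414836  0.14377871  1.1898445  -1.85916827]
[-0.55483701 -0.74174312  2.07679325  0.14897751  1.30411247 -1.86360575]
False [0.52650283 0.24107838 0.01210947]
0.05011227278649237 [-0.34654558  1.42152497  1.34237972]
0.04921063032042223 [ 0.38814003  0.18328152 -3.07062332] [0.01614566 0.0047777  0.00327435] 25.95
```

Run:
```python
from h import *
env.goto(dk(-.012,.10),qd)
env.move_straight(dk(-.012,.017),vel=.1)
env.dwell(.2); print(env.current_contact_force())
print(env.move_straight(dk(-.012,-.003),vel=.02,stop_force=8))
env.dwell(.3)
print(Qd.inv().apply(np.array(env.current_ee_pos())-D),Qd.inv().apply(env.current_contact_force()),env.current_ft_torque(),env.current_width(),env.current_time())
t=env.capture('top');s=env.capture('side')
c=lambda im,x,y,w,h: cv2.resize(im[y:y+h,x:x+w],(400,400),interpolation=cv2.INTER_CUBIC)
cv2.imwrite('pics/c5.png',np.hstack([c(t,300,172,80,80),c(s,250,215,100,100)]))
```

```text
[ 0.70061924 -0.17940305 -2.16795992]
True
[-1.21859164e-02  1.60248671e-05  5.91380005e-03] [2.22717831 0.86479267 5.70919412] [-0.16061865 -0.00760405  0.07581366] 0.04985311685496273 29.6833
```

View pics/c5.png

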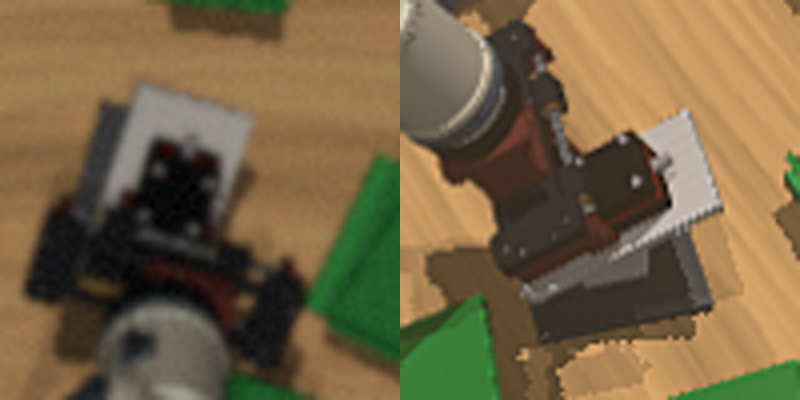

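The gearbox sits against the deck, centred and lengthwise, with contact at the expected height. I'll press lightly, then release.

Run:
```python
from h import *
e=Qd.inv().apply(np.array(env.current_ee_pos())-D)
print(env.move_straight(dk(-.012,e[2]-.003),vel=.01,stop_force=8))
env.dwell(.4); print(Qd.inv().apply(np.array(env.current_ee_pos())-D),Qd.inv().apply(env.current_contact_force()),env.current_ft_torque())
env.command_gripper(.05,5); env.dwell(.3)
env.command_gripper(.078); env.dwell(.2)
env.move_straight(dk(-.012,.12),vel=.12)
env.move_joints([1.215,-0.3,1.4,0,1.82,-0.5])
t=env.capture('top');s=env.capture('side');print(env.current_time(),env.current_contact_force())
c=lambda im,x,y,w,h,W=400,H=300: cv2.resize(im[y:y+h,x:x+w],(W,H),interpolation=cv2.INTER_CUBIC)
cv2.imwrite('pics/c6.png',np.vstack([np.hstack([c(t,290,175,100,75),c(s,255,222,120,90)]),np.hstack([c(t,0,0,560,420),c(s,0,0,560,420)])]))
```

```text
True
[-1.22206044e-02  4.65150805e-05  5.88669384e-03] [1.65289648 1.04914728 3.16508778] [-0.09174122 -0.38646984  0.0976573 ]
35.5583 [-0.95135951  0.91696514 -0.12588242]
```

View pics/c6.png

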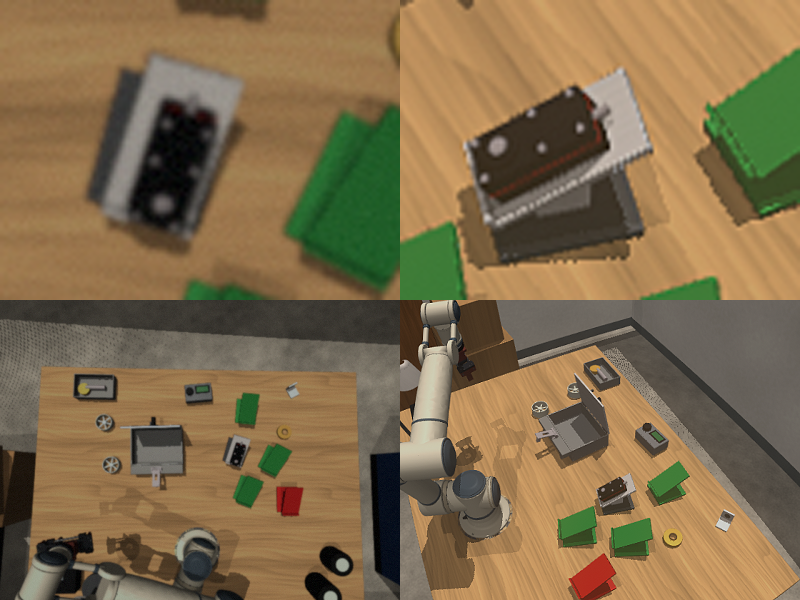

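Run:
```python
from h import *
from scipy.optimize import least_squares
s=lambda x,y:((x-400+.5)*.3-.5+255,(y+.5)*.3-.5+222); t=lambda x,y:((x+.5)/4-.5+290,(y+.5)/4-.5+175)
L=[("top",(-.025,0,.047),t(161,204)),("side",(-.025,0,.047),s(497,146)),("side",(-.047,.0185,.041),s(478,135)),("side",(-.047,-.0185,.041),s(484,178)),("side",(.047,-.0185,.041),s(579,127)),("side",(.047,.0185,.041),s(562,91))]
r=lambda v:np.concatenate([proj(c,dk(0,0)+Qd.apply(R.from_euler('z',v[2]).apply(l)+[v[0],v[1],0]))-np.array(q) for c,l,q in L])
f=least_squares(r,[0,0,0],loss='soft_l1');print(f.x,np.round(f.fun,1))
```

```text
[-0.01352548 -0.00073066 -0.00121452] [ 0.2 -0.1 -0.1 -0.5 -1.3  1.7 -0.2 -0.4  0.  -0.1  1.8 -0. ]
```

```bash
python3 -c "
from plant import env
env.dwell(.3); print(env.sign_off(), env.current_time())"
```

```text
the job is handed in; nothing more can be done
the job is handed in; nothing more can be done
```

The gearbox is released on the grey rest's deck, right side up and centred within about 14 mm along and 1 mm across; the hasp is back, the lid is up, nothing else appears to have moved, and the job was handed in at about 36 s with no verdict shown.

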